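Eject a test cartridge and catch it on the ramp

TASK

Press the eject key of the cartridge reader with one fingertip, and let the other finger, waiting across the sloping ramp below the bay, stop the cartridge as it pops out and starts to slide away, before it leaves the ramp. Finish like that: the program ends with the key still held down and the cartridge, out of its bay, at rest on the ramp against the finger. The cartridge is only to be stopped by touch, not picked up, and the bottle, tube and tip box stay where they stand.

Things in the scene. Friction and masses are not known exactly. Their poses are not given: they have to be found in the camera images.
- reader: light grey cartridge reader, fixed: 183 mm deep (x), 130 wide (y), 145 high at the back. Origin under it on the bench; x points from its low front (x = -83 mm) to its tall back (+100), z up. At y = +25 mm a ramp runs down to the front; on the -y side a level shoulder (z = 55.5 mm, x = -68 to +14) carries the eject key. In front of x = +14 mm nothing is higher than 95 mm
- ramp: slippery dark metal ramp, 28 deg from level. Origin on its surface at the bay's sill, 75 mm above the bench; x up the slope, z off it. Ramp: z = 0, x = -90 mm (open front end) to 0, 33 wide, side rails 3.5 high. Bay: x = 0 to 68, floor 3.5 deeper, so the sill holds the cartridge; hood from x = 42 up. Lifted over the sill, the cartridge slides off the front in about 0.25 s unless stopped
- catch_point (a point): point on the ramp's surface and centre line, 50 mm down the slope from the sill, 51.5 mm above the bench: the place for the waiting finger. The key's centre lies 60 mm from it, level with it along the reader (straight across, to reader -y)
- key_top (a point): centre of the flat level top of the dark grey eject key, 28 x 28 mm, 69 mm above the bench when up, 62 fully down, 13.5 proud of the shoulder. With both fingers pointing straight down, level, in line across the reader, the waiting fingertip at the catch point still clears ramp and rails by some 4 mm when the key is fully down
- key (a joint): travel of the eject key in m: 0 up, 0.007 fully down, straight down. It springs back; 2 N starts it, 6 N holds it fully down. It works a blade that lifts the cartridge's nose, which clears the sill at about 0.005
- cartridge: white plastic test cartridge, 62 mm (x) by 30 (y) by 14 thick, about 35 g, loose in the bay, nose against the sill, upper end under the hood, top 10 mm above the ramp's plane. Origin at the centre of its underside; x up the slope (nose at x = -31 mm), z off it. In the bay its origin is at x = 31, z = -3.5 mm in the ramp's frame
- bottle: bystander: amber reagent bottle with a blue cap, 64 mm diameter, 140 high, upright; origin at the centre of its underside
- tube: bystander: upright self-standing centrifuge tube with a blue cap, 35 mm diameter, 114 high; origin at the centre of its underside
- tip_box: bystander: closed pipette tip box, 85 x 122 x 62 mm high; origin at the centre of its underside
Things that resemble listed ones, but are neither listed nor needed, are in the scene too. Of the things that look like the cartridge, the smaller one is meant. Of the things that look like the reader, the smaller one is meant.

How it is judged:
On the way, in this order (a step that is already met when the one before it is completed fails the run):
1. the eject key is pressed (value of joint key above 0.002 m).
2. the key is held down and the cartridge, out over the sill, is stopped on the ramp by a finger (value of joint key above 0.003 m and x of cartridge in the frame of ramp between -0.055 and 0.025 m and contact force between the fingers and cartridge above 0.015 N and linear speed of cartridge below 0.03 m/s), for 0.3 s.
At the end, for the whole second after the job is handed in: Key held at least 3 mm down; cartridge at rest on the ramp, touched by a finger, at least 6 mm down from its place in the bay with its whole length still on the ramp (origin x +25 to -55 mm, y within 12, z under 15, in the ramp's frame); bottle, tube and tip box within 20 mm of their places (value of joint key above 0.003 m and contact force between the fingers and cartridge above 0.015 N and x of cartridge in the frame of ramp between -0.055 and 0.025 m and y of cartridge in the frame of ramp between -0.012 and 0.012 m and z of cartridge in the frame of ramp below 0.015 m and linear speed of cartridge below 0.02 m/s and distance of each of bottle, tube, tip_box from where it was at the start of the episode below 0.02 m); the arm keeps its last pose, push and grip.
It fails at once if the cartridge slides off the ramp (x of cartridge in the frame of ramp below -0.075 m or y of cartridge in the frame of ramp above 0.025 m or y of cartridge in the frame of ramp below -0.025 m).
It fails at once if the cartridge is lifted off the reader (z of cartridge in the frame of ramp above 0.025 m).
It fails at once if the bottle, tube or tip box is pushed or knocked over (distance of any of bottle, tube, tip_box from where it was at the start of the episode above 0.03 m or angle between any of bottle, tube's own z axis and vertical above 0.5 rad).
It also fails if it takes over 32 s, if anything falls off the work surface, if the arm or the gripper's body presses on something with over 40 N, if the wrist force passes 120 N, or if a joint passes its speed limit or range.

ROBOT

A 7-joint arm with a two-finger parallel gripper is mounted at the origin on the work surface. World frame = base frame: x ahead of the robot, y to its left, z up, the work surface at z = 0. Lengths are in m, angles in rad, forces in N, time in s.
With the tool pointing down it reaches from about 0.375 to 0.925 m from the base axis. Payload 3.1 kg.
Tool frame: the origin (TCP) lies on the centre line of the jaws, within the pads' length; the fingertips stand 25 mm ahead of it and the grasp point (between the pads) lies 6 mm ahead of it; z points along the fingers, y is the line along which they close (so a half turn about z gives the same grasp; the last joint's range is limited). The gripper opens to 85 mm and grips with 20 to 120 N. Pads are 22 mm wide; open, the fingers measure 114 mm over their backs; the gripper's body (76 mm by 85 mm) begins 54 mm behind the grasp point. The pads swing forward as they close: fully open they stand 13 mm farther back than shut.
Start: joints at [-0.098, 0.383, 0.044, 1.598, -0.018, 1.161, -0.05], TCP at [0.65, 0, 0.256] pointing down, gripper open.
Joint ranges: [-2.61, 2.61], [-0.41, 2.15], [-1.48, 1.57], [0, 2.5], [-1.57, 4.71], [0.05, 1.97], [-2.85, 2.85]. Speed limits (rad/s): [2.79, 2.79, 3.14, 3.14, 3.14, 3.14, 3.14].

INTERFACE

Orientations are given as [roll, pitch, yaw] about the fixed x, y, z axes, in that order (R = Rz(yaw) Ry(pitch) Rx(roll)).
In Python, from workcell import status, camera, get_calibration, robot gives the robot as it stands.
- The arm moves only by the tool servo_tool, never from a script. Its argument "deltas" is a list of rows, each a list of 7 numbers: the closure, from -1 (fully open) to 1 (shut), so that 0 is half open, then the shift along the world's x, y, z in cm, then the turn, a rotation vector about the world's x, y, z in rad. In form: [[grip, x, y, z, rx, ry, rz], ...]. A call has 1 to 12 rows; each row shifts and turns the commanded pose from where the row before left it; what a row does not reach is not made up. A row lasts 1/8 s, in which the tool goes at most 62.5 mm and 10.7 degrees, less where a joint would pass 70% of its speed; a pose out of reach is approached as far as the arm can. A call is refused whole if a number of a shift passes 6.25 or a number of a turn 0.188, either way. A call with a gripper value outside its range is refused whole. The fingers move at their own pace and stop on an object; "force" is the grip in N (left out, the last holds). Time passes only in rows, so rows that do not move let the fingers close. It gives the time, the measured TCP pose, the force, the opening and the grip force at its end, in the units of the state.
- status.state(): the state, without advancing time (a new reading comes with each control period).
- camera(name): name is "scene" or "side" or "wrist"; returns (picture, depth): 384x512x3 uint8, red, green, blue; 384x512 float32, m along the optical axis (not along the pixel's ray), 0 where there is no reading.
- get_calibration(name): a dict with "fx", "fy", "cx", "cy" (pixels), "D" ([k1, k2, p1, p2, k3] as OpenCV has them; the pictures are not rectified), "R" (3x3) and "t" (3): a world point X has camera coordinates R X + t. Camera axes: x right, y down, z forward; pixel columns grow to the right and rows downward; lengths in m; the calibration is good to about 2 mm. A picture is of the moment at which its call begins: read the wrist's pose just before it. get_calibration takes no time and is no camera call; for the wrist camera it gives the pose at the moment of the call.
- robot.finish_job(): hands the job in; it is judged then, once.
The state is a dict: "clock": time; "joint_positions": joint angles; "qd": joint speeds; "joint_efforts": joint torques, N m; "ee_pos": TCP position; "tcp_rot": TCP orientation; "contact_force": force on the tool from outside, world axes, zero at the start; "ft_torque": the same for the moment, N m; "opening": opening from 0.0 (shut) to 1.0 (fully open); "finger_force": force on a finger pad.
Only numpy, scipy, OpenCV 4.12 (cv2) and the standard library are available. Lean on these libraries where they do the work, as an engineer would, in place of code of your own. Each camera call takes 0.05 s, during which the arm holds its last target. There are 200 camera calls.

## Working session

There is one attempt and no reset: what is moved stays moved. The work goes in short steps, Python scripts to look and compute and a tool call to move; the robot and the scene stay as the last step left them, time stands still between calls to the robot, and variables do not carry over. Pictures are saved under pics/ and viewed, at most 10 in all, crops included, and the job is handed in when it is done.

Besides the shell and the picture viewer there is one more tool, called by a JSON object that holds its "name" and its "arguments", one argument or row to a line. servo_tool: Moves the arm, as the interface text tells. Its arguments: {"type":"object","properties":{"deltas":{"type":"array"},"force":{"type":"number"}},"required":["deltas"]}

```bash
mkdir -p pics; cat > h.py <<'E'
import numpy as np, cv2
from workcell import status, camera, get_calibration, robot
def snap(n):
    c=get_calibration(n); p,d=camera(n); np.savez(f'pics/{n}.npz',p=p,d=d,**{k:np.array(v) for k,v in c.items()}); return p,d,c
def load(n):
    z=np.load(f'pics/{n}.npz'); return z['p'],z['d'],z
def K(c): return np.array([[c['fx'],0,c['cx']],[0,c['fy'],c['cy']],[0,0,1.]],float)
def cloud(d,c):
    h,w=d.shape; v,u=np.mgrid[:h,:w]
    n=cv2.undistortPoints(np.stack([u,v],-1).reshape(-1,1,2).astype(float),K(c),np.array(c['D'],float)).reshape(h,w,2)
    X=np.dstack([n*d[...,None],d]); return (X-np.array(c['t']))@np.array(c['R'])
def plane(uv,z,c):
    n=cv2.undistortPoints(np.array(uv,float).reshape(-1,1,2),K(c),np.array(c['D'],float)).reshape(-1,2)
    R=np.array(c['R']);t=np.array(c['t']); o=-R.T@t; r=np.c_[n,np.ones(len(n))]@R
    return o+r*((np.broadcast_to(z,len(n))-o[2])/r[:,2])[:,None]
E
python3 - <<'E'
from h import *
s=status.state(); print(s['clock'],s['ee_pos'],s['tcp_rot'],s['opening'])
ims=[]
for n in ('scene','side'):
    p,d,c=snap(n); ims.append(p[...,::-1]); print(n,-np.array(c['R']).T@np.array(c['t']))
cv2.imwrite('pics/a.png',ims[0]);cv2.imwrite('pics/b.png',ims[1])
E
```

```text
0.0 [6.49089938e-01 1.78419426e-05 2.54826727e-01] [-3.13886763e+00  1.43616940e-04  1.57090906e+00] 1.0009691108160086
scene [ 1.37273277 -0.16901772  0.76938666]
side [ 0.07423685 -0.39169802  0.64214243]
```

View pics/a.png

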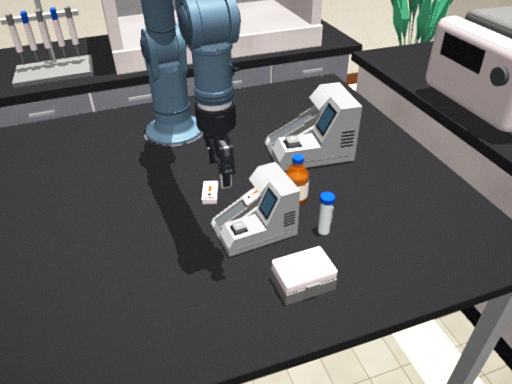

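View pics/b.png

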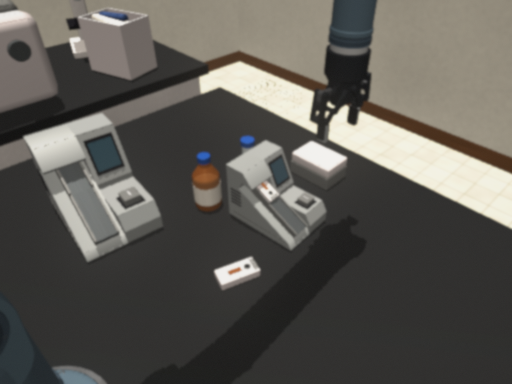

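Reader candidates: scene (255,210) with a cartridge in its bay, side (275,195); the other is scene (315,130), side (95,185), larger with an empty bay. Cartridges: the one in the bay (scene 252,197; side 268,190) and one lying on the bench (scene 210,192; side 237,272). The first of each fits if it is the smaller; I'll check the sizes with depth and an enlarged crop.

```bash
python3 - <<'E'
from h import *
ims=[]
for n,(u0,v0,u1,v1),(a0,b0,a1,b1) in (('scene',(205,160,305,255),(262,80,365,165)),('side',(220,135,330,250),(25,110,165,260))):
    p,d,c=load(n); X=cloud(d,c)
    for bx in ((u0,v0,u1,v1),(a0,b0,a1,b1)):
        Y=X[bx[1]:bx[3],bx[0]:bx[2]]; P=p[bx[1]:bx[3],bx[0]:bx[2]].astype(int)
        m=(Y[...,2]>.03)&(Y[...,2]<.3)&(P.max(-1)-P.min(-1)<40)
        q=Y[m]; print(n,bx,m.sum(),np.percentile(q,[1,99],axis=0).round(3).tolist(), 'rect',cv2.minAreaRect((q[:,:2]*1000).astype(np.float32)))
    crop=p[v0:v1,u0:u1,::-1]; ims.append(cv2.resize(crop,(400,400*crop.shape[0]//crop.shape[1]),interpolation=cv2.INTER_CUBIC))
h=max(i.shape[0] for i in ims)
cv2.imwrite('pics/c.png',np.hstack([cv2.copyMakeBorder(i,0,h-i.shape[0],0,0,0) for i in ims]))
E
```

```text
scene (205, 160, 305, 255) 4658 [[0.378, -0.012, 0.031], [0.725, 0.252, 0.296]] rect ((540.318603515625, 127.07184600830078), (224.36802673339844, 449.6985168457031), 65.54644775390625)
scene (262, 80, 365, 165) 4594 [[0.228, 0.25, 0.032], [0.399, 0.487, 0.192]] rect ((380.3526916503906, 348.80828857421875), (265.5981140136719, 392.376708984375), 69.38713836669922)
side (220, 135, 330, 250) 6751 [[0.513, -0.001, 0.031], [0.812, 0.231, 0.246]] rect ((658.77685546875, 142.33843994140625), (340.54150390625, 252.110107421875), 23.41389274597168)
side (25, 110, 165, 260) 10714 [[0.212, 0.249, 0.032], [0.387, 0.489, 0.192]] rect ((300.116455078125, 373.33416748046875), (247.26316833496094, 174.3520965576172), 84.30867004394531)
```

View pics/c.png

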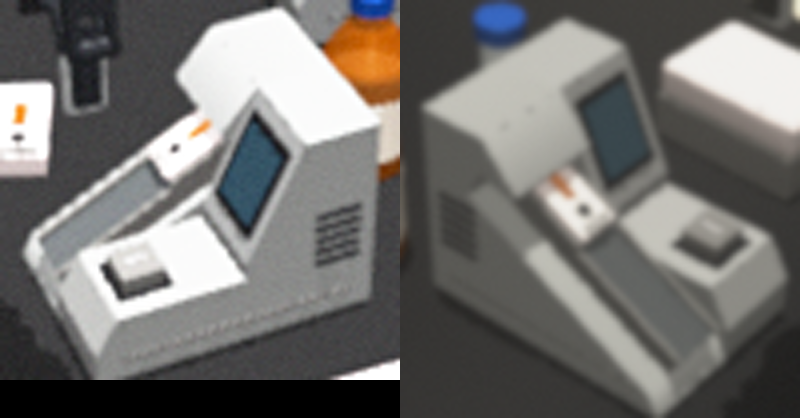

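The crop shows the reader with white cartridge in its bay, key at about scene (238,228) / side (305,200). It is 145-class height versus 192 mm for the other, so it's the smaller one. Now the pose.

```bash
python3 - <<'E'
from h import *
for n,(u0,v0,u1,v1) in (('scene',(208,160,300,255)),('side',(222,138,328,246))):
    p,d,c=load(n); X=cloud(d,c)[v0:v1,u0:u1]; P=p[v0:v1,u0:u1].astype(int)
    box=(X[...,0]>.5)&(X[...,0]<.75)&(X[...,1]>-.03)&(X[...,1]<.26)&((P.max(-1)-P.min(-1))<60)&(X[...,2]>.02)&(X[...,2]<.16)
    # normals from local differences
    Xs=cv2.GaussianBlur(X.astype(np.float32),(5,5),1.2)
    gx=cv2.Sobel(Xs,cv2.CV_32F,1,0);gy=cv2.Sobel(Xs,cv2.CV_32F,0,1)
    N=np.cross(gx,gy);N/=np.linalg.norm(N,axis=-1,keepdims=True)+1e-12
    o=-np.array(c['R']).T@np.array(c['t']); N*=np.sign(((o-X)*N).sum(-1))[...,None]
    h=np.histogram(X[...,2][box&(N[...,2]>.97)],bins=np.arange(.02,.16,.005)); print(n,h[0].tolist())
    for lab,lo,hi in (('shoulder',.0495,.0605),('key',.0645,.075),('top',.135,.155)):
        m=box&(N[...,2]>.95)&(X[...,2]>lo)&(X[...,2]<hi)
        nc,L,st,ce=cv2.connectedComponentsWithStats(m.astype(np.uint8))
        if nc<2: continue
        k=1+st[1:,4].argmax(); q=X[L==k]
        print(lab,len(q),'uv',(ce[k]+[u0,v0]).round(1),q.mean(0).round(4),cv2.minAreaRect((q[:,:2]*1000).astype(np.float32)))
    m=box&(abs(N[...,2]-np.cos(np.radians(28)))<.05)&(P.max(-1)<175)
    nc,L,st,ce=cv2.connectedComponentsWithStats(m.astype(np.uint8))
    for k in np.argsort(-st[1:,4])[:2]+1:
        q=X[L==k]; 
        if len(q)<20: continue
        mu=q.mean(0); w=np.linalg.svd(q-mu)[2]; nn=w[2]*np.sign(w[2][2])
        print('slope',len(q),'uv',(ce[k]+[u0,v0]).round(1),mu.round(4),'normal',nn.round(3),'tilt',np.degrees(np.arccos(nn[2])).round(1),'xdir yaw',np.degrees(np.arctan2(-nn[1],-nn[0])).round(1),'long',w[0].round(3))
    # vertical faces
    m=box&(abs(N[...,2])<.12); a=np.degrees(np.arctan2(N[...,1],N[...,0]))[m]
    hh=np.histogram(a,bins=np.arange(-180,181,10)); print('vert',[(int(b),int(v)) for b,v in zip(hh[1],hh[0]) if v>30])
E
```

```text
scene [0, 0, 0, 1, 0, 7, 205, 39, 0, 3, 1, 0, 1, 0, 0, 0, 0, 0, 0, 0, 0, 0, 0, 2, 368, 14, 0, 0]
shoulder 261 uv [250.9 226. ] [0.625  0.0724 0.0536] ((617.9629516601562, 58.06535339355469), (67.33560943603516, 77.31932830810547), 6.749996185302734)
key 7 uv [241.3 225.1] [0.629  0.0471 0.0674] ((627.7999877929688, 48.02128982543945), (2.464935541152954, 14.87832260131836), 72.75526428222656)
top 399 uv [277.8 180.3] [0.5868 0.1541 0.1431] ((584.9336547851562, 155.92662048339844), (115.70298767089844, 41.41287612915039), 6.804800510406494)
slope 216 uv [232.4 213. ] [0.5647 0.0441 0.054 ] normal [-0.05  -0.484  0.874] tilt 29.1 xdir yaw 84.1 long [-0.004  0.875  0.484]
vert [(-10, 95), (0, 933), (10, 59)]
side [1, 0, 2, 0, 1, 0, 91, 78, 1, 29, 3, 0, 1, 0, 0, 0, 0, 0, 0, 0, 0, 0, 0, 0, 287, 94, 0, 0]
shoulder 184 uv [295.7 200.5] [0.6131 0.0595 0.055 ] ((612.71630859375, 60.0604362487793), (90.28598022460938, 39.16974639892578), 60.2846565246582)
key 34 uv [305.7 198.2] [0.6222 0.0387 0.0687] ((621.6622924804688, 39.312042236328125), (16.09097671508789, 17.052797317504883), 8.971290588378906)
top 398 uv [256.2 156.5] [0.5802 0.1524 0.1445] ((574.56298828125, 153.10768127441406), (116.3980941772461, 40.77629470825195), 6.055337429046631)
slope 436 uv [287.7 214.1] [0.5672 0.0409 0.0543] normal [ 0.085 -0.456  0.886] tilt 27.7 xdir yaw 100.6 long [-0.152  0.873  0.464]
slope 92 uv [250.8 197. ] [0.5273 0.115  0.0813] normal [ 0.03  -0.456  0.89 ] tilt 27.2 xdir yaw 93.8 long [ 0.155 -0.877 -0.455]
vert [(-180, 922), (-170, 62), (-90, 57), (130, 40), (140, 74), (150, 41), (170, 39)]
```

Reader yaw is about 96.4° and the key is near (0.622, 0.04). I'll move above it, turn into line, set the fingers, and look with the wrist camera.

{"name": "servo_tool", "arguments": {
  "deltas": [
    [0,-1.4,1.0,0,0,0,0.03],
    [0,-1.4,1.0,0,0,0,0.03],
    [0,-1.4,1.0,0,0,0,0.03],
    [0,-1.4,1.0,0,0,0,0.02],
    [0,0,0,0,0,0,0],
    [0,0,0,0,0,0,0],
    [0,0,0,0,0,0,0],
    [0,0,0,0,0,0,0]
  ]
}}

```text
clock: 1.1
ee_pos: [0.5944, 0.0394, 0.2562]
tcp_rot: [3.142, 0.0, 1.68]
contact_force: [-1.1, -0.3, 0.1]
opening: 0.5
finger_force: 0.0
```

```bash
python3 - <<'E'
from h import *
s=status.state(); print(s['clock'],s['ee_pos'],s['tcp_rot'],s['opening'],s['contact_force'])
p,d,c=snap('wrist'); print(-np.array(c['R']).T@np.array(c['t'])); cv2.imwrite('pics/d.png',p[...,::-1])
E
```

```text
1.1 [0.59441257 0.03941744 0.2561903 ] [3.14150531e+00 2.45392382e-04 1.67983302e+00] 0.5000521635287575 [-1.10769604 -0.33863046  0.05731387]
[0.58581332 0.11692425 0.37323418]
```

View pics/d.png

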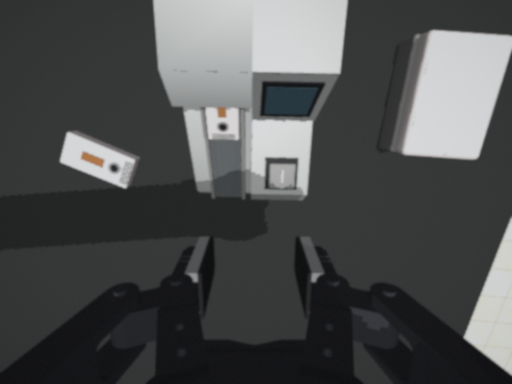

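The wrist view shows the reader upright in the picture: ramp at columns 212–244 (rows 138–197), cartridge at (223,123), and the key in its dark frame at about (281,175). The fingers are at the bottom.

```bash
python3 - <<'E'
from h import *
p,d,c=load('wrist'); X=cloud(d,c); g=cv2.cvtColor(p,cv2.COLOR_RGB2GRAY)
# key: dark frame region and bright top inside
r=g[150:200,255:310]; print(r[26,::2].tolist()); print(r[::2,30].tolist())
q=X[166:184,273:290].reshape(-1,3); print('key med',np.median(q,0).round(4))
b=X[...,2]; m=np.zeros_like(g); mm=(b>.064)&(b<.076); m[150:200,255:310]=mm[150:200,255:310]
ys,xs=np.nonzero(m); print('key mask',len(xs),xs.min(),xs.max(),ys.min(),ys.max(),xs.mean(),ys.mean(), cv2.minAreaRect((X[m>0][:,:2]*1000).astype(np.float32)))
print('key ctr',plane([[xs.mean(),ys.mean()]],.069,c).round(4))
# ramp row profile
for v in (150,165,180): print(v,g[v,200:256].tolist())
a=b[130:200,228]; print(a[::6].round(4).tolist())
E
```

```text
[146, 147, 150, 168, 165, 108, 57, 117, 164, 168, 168, 168, 170, 195, 191, 167, 166, 166, 165, 152, 100, 162, 203, 204, 204, 203, 181, 92]
[212, 211, 211, 197, 106, 66, 75, 141, 169, 170, 171, 170, 169, 167, 166, 165, 164, 162, 143, 95, 128, 142, 121, 93, 90]
key med [0.6219 0.0457 0.0685]
key mask 679 269 295 163 188 281.91752577319585 175.42268041237114 ((623.4273681640625, 44.29115295410156), (27.938854217529297, 27.722410202026367), 6.434798240661621)
key ctr [[0.623 0.045 0.069]]
150 [186, 186, 186, 186, 183, 174, 158, 141, 129, 114, 99, 95, 97, 97, 97, 97, 99, 98, 100, 99, 99, 98, 99, 99, 99, 100, 100, 99, 99, 99, 99, 99, 98, 98, 98, 97, 96, 97, 97, 99, 107, 120, 131, 132, 132, 146, 165, 172, 172, 168, 166, 179, 200, 211, 214, 214]
165 [179, 179, 178, 179, 179, 179, 176, 167, 153, 137, 122, 106, 97, 97, 98, 98, 97, 98, 98, 100, 101, 99, 99, 99, 100, 100, 101, 100, 98, 99, 100, 99, 98, 99, 98, 98, 97, 97, 98, 99, 103, 116, 128, 132, 133, 146, 165, 171, 172, 169, 171, 185, 202, 209, 210, 210]
180 [160, 161, 161, 159, 153, 146, 142, 142, 141, 137, 128, 114, 96, 78, 70, 69, 69, 68, 69, 68, 69, 70, 69, 68, 68, 67, 69, 68, 69, 68, 68, 68, 67, 67, 67, 67, 66, 67, 67, 68, 69, 77, 86, 91, 94, 105, 118, 123, 123, 124, 128, 136, 143, 146, 146, 146]
[0.089, 0.0866, 0.0706, 0.0647, 0.0627, 0.0602, 0.0552, 0.0506, 0.0459, 0.0409, 0.0365, 0.0337]
```

{"name": "servo_tool", "arguments": {
  "deltas": [
    [-0.1,-0.1,0.2,-2.5,0,0,0],
    [-0.1,0,0,-2.5,0,0,0],
    [-0.1,0,0,-2.5,0,0,0],
    [-0.1,0,0,-2.5,0,0,0],
    [-0.1,0,0,-2.5,0,0,0],
    [-0.1,0,0,-2.0,0,0,0],
    [-0.1,0,0,0,0,0,0],
    [-0.1,0,0,0,0,0,0]
  ]
}}

```text
clock: 2.15
ee_pos: [0.5938, 0.0421, 0.112]
tcp_rot: [3.14, -0.0, 1.681]
contact_force: [0.4, 0.7, 0.4]
opening: 0.551
finger_force: 0.0
```

```bash
python3 - <<'E'
from h import *
s=status.state(); print(s['clock'],s['ee_pos'],s['tcp_rot'],s['opening'],s['contact_force'])
p,d,c=snap('side'); p2,_,_=snap('scene'); w,_,_=snap('wrist')
a=cv2.resize(p[130:250,220:350,::-1],(390,360),interpolation=cv2.INTER_CUBIC)
b=cv2.resize(p2[140:260,190:320,::-1],(390,360),interpolation=cv2.INTER_CUBIC)
cv2.imwrite('pics/e.png',np.hstack([a,b])); cv2.imwrite('pics/f.png',w[...,::-1])
E
```

```text
2.15 [0.59383178 0.04206018 0.11203671] [ 3.14010071e+00 -4.15146767e-05  1.68075912e+00] 0.5509042898061041 [0.39753402 0.73018445 0.38653085]
```

View pics/e.png

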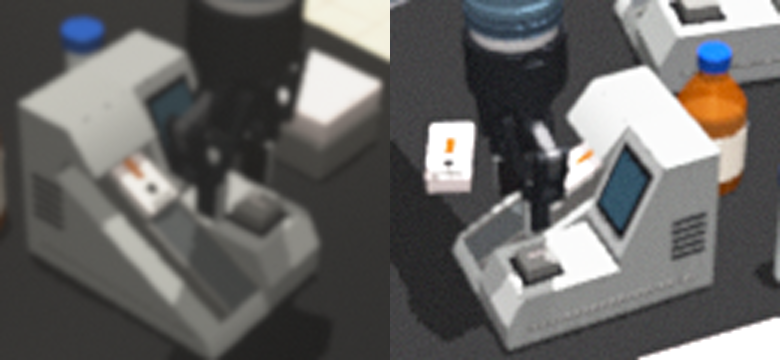

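View pics/f.png

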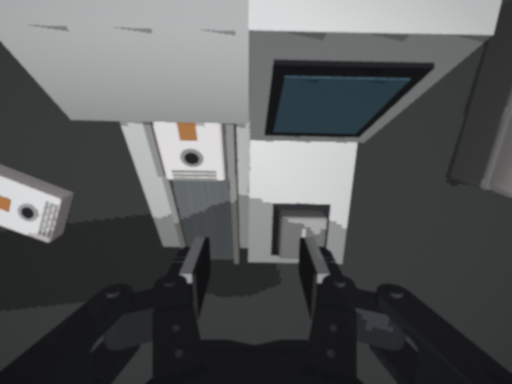

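The views show the right fingertip over the key (wrist key at ~(302,232), tip at (312,240)) and the left one over the ramp (tip at (200,240)). I'll get numbers for both from wrist depth.

```bash
python3 - <<'E'
from h import *
p,d,c=load('wrist'); X=cloud(d,c); b=X[...,2]; s=status.state(); T=np.array(s['ee_pos']); yr=np.radians(96.4)
xr=np.array([np.cos(yr),np.sin(yr),0]);y=np.array([-np.sin(yr),np.cos(yr),0])
for n,sl in (('R',(slice(225,330),slice(285,345))),('L',(slice(225,330),slice(170,225)))):
    Y=X[sl].reshape(-1,3); Y=Y[(Y[:,2]>.078)&(Y[:,2]<.11)]; E=Y-T
    print(n,len(Y),'z',np.percentile(Y[:,2],[1,5,50]).round(4),'along',np.percentile(E@xr,[2,98]).round(4),'across',np.percentile(E@y,[2,98]).round(4))
m=np.zeros(b.shape,bool); m[195:265,265:335]=((b>.065)&(b<.073))[195:265,265:335]
q=X[m]; print('key',len(q),cv2.minAreaRect((q[:,:2]*1000).astype(np.float32)))
m[:]=0; m[185:240,165:245]=((b>.05)&(b<.066))[185:240,165:245]
g=cv2.cvtColor(p,cv2.COLOR_RGB2GRAY)
for v in (205,225): print(g[v,160:250:2].tolist())
print('catch expected from (.6234,.0443):',(np.array([.6234,.0443,0])+.06*y).round(4))
def proj(P): return cv2.projectPoints(np.array(P,float).reshape(-1,1,3),cv2.Rodrigues(np.array(c['R']))[0],np.array(c['t']),K(c),np.array(c['D']))[0].reshape(-1,2).round(1).tolist()
k=np.array([.6234,.0443,0]); cp=k+.06*y
L=[cp+o*y+xr*.0265+[0,0,.0656] for o in (-.0165,0,.0165)]; print('ramp edges proj',proj(L),'key',proj([k+[0,0,.069]]))
E
```

```text
R 639 z [0.0908 0.0931 0.1023] along [-0.0083  0.0127] across [-0.0364 -0.0233]
L 643 z [0.0907 0.0927 0.1023] along [-0.0084  0.0128] across [0.0232 0.0363]
key 1507 ((623.34326171875, 44.40459442138672), (28.050884246826172, 28.249370574951172), 5.129963397979736)
[180, 180, 180, 180, 173, 148, 141, 125, 80, 96, 102, 102, 101, 102, 102, 104, 105, 103, 102, 104, 103, 103, 105, 104, 103, 97, 85, 82, 82, 74, 71, 69, 69, 70, 70, 80, 98, 100, 89, 99, 127, 129, 128, 128, 135]
[127, 126, 127, 127, 128, 127, 127, 118, 102, 97, 77, 64, 70, 71, 70, 71, 71, 72, 73, 71, 70, 72, 71, 72, 73, 71, 72, 72, 70, 70, 71, 71, 70, 71, 71, 72, 90, 99, 96, 84, 120, 128, 128, 128, 137]
catch expected from (.6234,.0443): [0.5638 0.0376 0.    ]
ramp edges proj [[229.9, 195.2], [201.6, 195.2], [173.3, 195.3]] key [[303.2, 238.9]]
```

Fingertips are at ±30 mm and z ≈ 0.090, so they are centred on the key and catch point within 1–2 mm. I'll go down to just above the key.

{"name": "servo_tool", "arguments": {
  "deltas": [
    [-0.1,0,-0.1,-0.8,0,0,0],
    [-0.1,0,0,-0.8,0,0,0],
    [-0.1,0,0,-0.2,0,0,0],
    [-0.1,0,0,0,0,0,0],
    [-0.1,0,0,0,0,0,0]
  ]
}}

```text
clock: 2.92
ee_pos: [0.5932, 0.0411, 0.0934]
tcp_rot: [3.141, -0.0, 1.681]
contact_force: [0.8, -0.3, -0.7]
opening: 0.553
finger_force: 0.0
```

{"name": "servo_tool", "arguments": {
  "deltas": [
    [-0.1,0,0,-0.2,0,0,0],
    [-0.1,0,0,-0.2,0,0,0],
    [-0.1,0,0,0,0,0,0],
    [-0.1,0,0,0,0,0,0]
  ]
}}

```text
clock: 3.42
ee_pos: [0.5934, 0.0411, 0.0897]
tcp_rot: [3.141, -0.0, 1.681]
contact_force: [-0.2, -0.5, 3.5]
opening: 0.548
finger_force: 1.6
```

{"name": "servo_tool", "arguments": {
  "deltas": [
    [-0.1,0,0,-0.2,0,0,0],
    [-0.1,0,0,-0.2,0,0,0],
    [-0.1,0,0,-0.1,0,0,0],
    [-0.1,0,0,0,0,0,0],
    [-0.1,0,0,0,0,0,0],
    [-0.1,0,0,0,0,0,0]
  ]
}}

```text
clock: 4.18
ee_pos: [0.5935, 0.0411, 0.0848]
tcp_rot: [3.141, -0.0, 1.681]
contact_force: [-0.5, 1.1, 6.9]
opening: 0.55
finger_force: 3.2
```

```bash
python3 - <<'E'
from h import *
s=status.state(); print(s['clock'],s['ee_pos'],s['opening'],s['contact_force'],s['finger_force'])
p,d,c=snap('side'); w,_,_=snap('wrist')
a=cv2.resize(p[130:250,220:350,::-1],(390,360),interpolation=cv2.INTER_CUBIC)
b=cv2.resize(w[60:330,110:402,::-1],(390,360),interpolation=cv2.INTER_CUBIC)
cv2.imwrite('pics/g.png',np.hstack([a,b]))
E
```

```text
4.175 [0.59349235 0.0410842  0.08480909] 0.5500698308136701 [-0.53864978  1.06623277  6.86617147] 3.159768778641592
```

View pics/g.png

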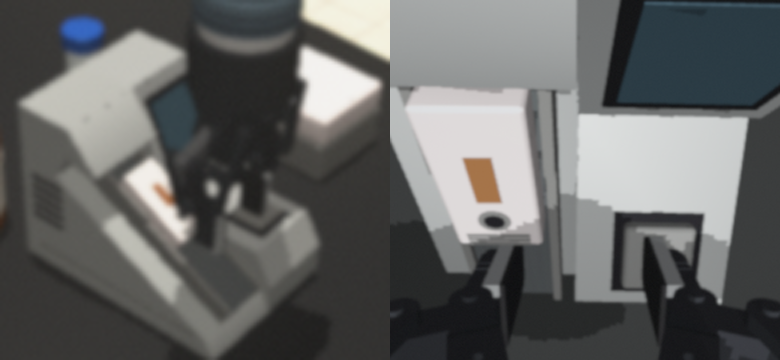

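The cartridge has slid out and its nose rests on the ramp against the left finger (crop (500,240)). The key is down under the right finger (crop (665,250)). I'll hold briefly and check that it's still.

{"name": "servo_tool", "arguments": {
  "deltas": [
    [-0.1,0,0,0,0,0,0],
    [-0.1,0,0,0,0,0,0],
    [-0.1,0,0,0,0,0,0],
    [-0.1,0,0,0,0,0,0],
    [-0.1,0,0,0,0,0,0],
    [-0.1,0,0,0,0,0,0]
  ]
}}

```text
clock: 5.03
ee_pos: [0.5935, 0.0411, 0.0848]
tcp_rot: [3.141, -0.0, 1.681]
contact_force: [-0.9, 0.4, 7.2]
opening: 0.55
finger_force: 3.2
```

```bash
python3 - <<'E'
from h import *
old,_,_=load('wrist'); old=old.astype(int)
w,d,c=snap('wrist'); X=cloud(d,c)
print('diff',np.abs(w.astype(int)-old)[120:245,120:240].mean().round(2))
m=np.zeros(d.shape,bool); m[125:250,115:235]=(w.min(-1)>185)[125:250,115:235]
yr=np.radians(96.4); xr=np.array([np.cos(yr),np.sin(yr)]);y=np.array([-np.sin(yr),np.cos(yr)])
E=X[m]; cp=np.array([.5638,.0376]); a=(E[:,:2]-cp)@xr; t=np.radians(28)
xs=-.05+a*np.cos(t)+(E[:,2]-.0515)*np.sin(t); h=-a*np.sin(t)+(E[:,2]-.0515)*np.cos(t); k=(h>.008)&(h<.03)&(xs>-.06)
print('x range',np.percentile(xs[k],[1,99]).round(4),'y',np.percentile((E[:,:2]-cp)@y,[1,50,99]).round(4),'top h',np.percentile(h[k],[5,50,95]).round(4))
s=status.state(); print(s['contact_force'],s['ee_pos'])
E
```

```text
diff 0.27
x range [-0.0207  0.0337] y [-0.0148  0.0007  0.0317] top h [0.0113 0.0152 0.0166]
[-1.1122513  -0.16728703  5.77766567] [0.59347636 0.04108851 0.08481007]
```

```bash
python3 -c "from workcell import robot; print(robot.finish_job())"
```

```text
the job is handed in; nothing more can be done
None
```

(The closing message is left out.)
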